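# Gather the nuts under the dish lid and open it

## Robot

A 6-joint arm with a two-finger parallel gripper is mounted at the origin on the work surface. World frame = base frame: x ahead of the robot, y to its left, z up, the work surface at z = 0. Lengths are in m, angles in rad, forces in N, time in s.
With the tool pointing down it reaches from about 0.25 to 0.725 m from the base axis. Payload 9.7 kg.
Tool frame: the origin (TCP) lies midway between the tips of the shut fingers; the grasp point (between the pads) lies 19 mm behind it; z points along the fingers, y is the direction in which the jaws open and shut (so a half turn about z gives the same grasp; the last joint's range is limited). The gripper opens to 85 mm and grips with 20 to 120 N. Pads are 22 mm wide; open, the fingers measure 114 mm over their backs; the gripper's body (76 mm by 85 mm) begins 54 mm behind the grasp point. The pads swing forward as they close: fully open they stand 13 mm farther back than shut.
Start: joints at [1.139, 0.087, 0.176, 1.66, 0, 1.571], TCP at [0.23, 0.5, 0.231] pointing down, gripper open.
Joint ranges: [-3.13, 3.13], [-0.85, 1.81], [-1.15, 1.24], [-2.2, 2.28], [-1.44, 1.52], [-3.14, 3.14]. Speed limits (rad/s): [2.22, 2.22, 2.57, 3.14, 3.14, 3.14].

## Interface

Orientations are given as a unit quaternion [x, y, z, w].
In Python, from workcell import r gives the robot as it stands. The module is installed in compiled form; this text tells all that it offers.
- The arm moves only by the tool jog_arm, never from a script. Its arguments are lists of equal length, an entry for each row: "translation": the shift along the tool's x, y, z scaled (see below), a list of three; "angular": the turn, a rotation vector about the tool's x, y, z scaled (see below), a list of three; "grip": the finger opening in mm, from 0 to 85.4. In form: {"translation": [[dx, dy, dz], ...], "angular": [[wx, wy, wz], ...], "grip": [grip, ...]}. A call has 1 to 12 rows; each row shifts and turns the commanded pose from where the row before left it, along the tool's axes as they then stand; what a row does not reach is not made up. The controller multiplies each number of a shift by 40 cm and each number of a turn by 10 degrees. A row lasts 1/8 s, in which the tool goes at most 62.5 mm and 10.7 degrees, less where a joint would pass 70% of its speed; a pose out of reach is approached as far as the arm can. A call with a number of a shift or a turn outside -1 to 1 is refused whole. A call with a gripper value outside its range is refused whole. The fingers move at their own pace and stop on an object; "squeeze" is the grip in N (left out, the last holds). Time passes only in rows, so rows that do not move let the fingers close. It gives the time, the measured TCP pose, the force and the opening at its end, in the units of the state.
- r.read_state(): the state, without advancing time (a new reading comes with each control period).
- r.grab_frame(name): name is "side" or "top"; returns the picture (400x640x3 uint8, red, green, blue); there is no depth.
- r.camera_info(name): a dict with "vfov" (degrees; the focal length in pixels is half the picture's height over the tangent of half this angle, whatever the lens; pixels are square), "cx", "cy" (the principal point, pixels), "dist" ([k1, k2, p1, p2, k3] as OpenCV has them; the pictures are not rectified), "rvec" (rotation vector, rad) and "tvec" (3), from world to camera coordinates, as OpenCV has them. Camera axes: x right, y down, z forward; pixel columns grow to the right and rows downward; lengths in m; the calibration is good to about 2 mm. A picture is of the moment at which its call begins. camera_info takes no time and is no camera call.
- r.finish_job(): hands the job in, once; it reports no verdict.
Trained networks look in the newest picture that a camera, given by its name, has taken for a name from the list of things; names that differ only in an ending like _2 or _b are one class to them, and where a whole thing is asked for, a point or a joint stands for the part that bears it (a point fixed in the world has none). Each returns a list of dicts, best first, with "conf" (0 to 1); they miss things now and then, are a little off and sometimes report something else, mostly with a low value. They report only what shows in the picture. A call takes as long as a camera call. They do not tell look-alikes from the thing itself.
- r.cut_out(camera, query): "mask" (400x640 bool, what is visible of it) and "position" ([column, row] in pixels, amid what is visible of it).
The state is a dict: "time": time; "q": joint angles; "qvel": joint speeds; "tau": joint torques, N m; "tcp_pos": TCP position; "tcp_rot": TCP orientation; "wrist_force": force on the tool from outside, world axes, zero at the start; "moment": the same for the moment, N m; "finger_gap": opening from 0.0 (shut) to 1.0 (fully open).
Only numpy, scipy, OpenCV 4.12 (cv2) and the standard library are available. Lean on these libraries where they do the work, as an engineer would, in place of code of your own. Each camera call takes 0.05 s, during which the arm holds its last target.

## Task

Get the washing machine's foot nuts ready for picking: with the loose lid kept on, tilt the dish tab end down until all three nuts have slid to the tab end, then set it down level on the middle of the rubber mat, lengthwise along it, with the lid still on. Then lift off the lid and lay it down without dropping it, bar up, in the middle of the steel tray, leaving the nuts gathered at the tab end of the dish. Never uncover the dish before the nuts are gathered, and leave everything else on the counter where it is.

Things in the scene. Friction and masses are not known exactly. Their poses are not given: they have to be found in the camera images.
- dish_mid (a point): Centre of the loose white plastic parts dish, half-way up (15 mm above its underside). 160 (x) x 62 (y) x 30 (z) mm, walls and floor 3 mm, 160 g. A flat tab, 16 long x 30 wide x 5 mm thick, sticks out of its -x end wall 20 to 25 mm above the underside: the tab end is -x. Starts lid on, tab end roughly towards the robot (yaw within 0.45).
- lid_bar (a point): Centre of the lid's white grip bar: 40 (x) x 12 (y) x 24 (z) mm, upright in the middle of the lid; this point is 12 mm above the lid's top face and, lid seated, 31 mm above dish_mid. Clear plastic lid, 60 g, plate 160 x 62 x 4 mm, flush with the dish's sides.
- lid_seam (a point): Middle of the lid plate's underside, level with the dish rim when seated (30 mm above the dish's underside). The lid is loose: no latch, only a step 4 mm deep that drops inside the dish walls (2 mm play each side). Lid and dish are equally wide, so fingers closed across the 62 mm width at this seam pinch both together.
- nut1_mid (a point): Centre of loose steel hexagon nut 1 of 3: 17 mm across flats, 8 mm thick, 12 g, lying flat inside the dish (centre 7 mm above the dish's underside), seen through the clear lid. It slides on the dish floor once the dish leans more than its friction allows, at about 25 to 40 degrees.
- nut2_mid (a point): Centre of loose steel hexagon nut 2 of 3: 17 mm across flats, 8 mm thick, 12 g, lying flat inside the dish (centre 7 mm above the dish's underside), seen through the clear lid. It slides on the dish floor once the dish leans more than its friction allows, at about 25 to 40 degrees.
- nut3_mid (a point): Centre of loose steel hexagon nut 3 of 3: 17 mm across flats, 8 mm thick, 12 g, lying flat inside the dish (centre 7 mm above the dish's underside), seen through the clear lid. It slides on the dish floor once the dish leans more than its friction allows, at about 25 to 40 degrees.
- mat_top (a point): Centre of the top face of the black rubber mat with grey ribs, fixed to the counter, 220 (its x) x 130 (y) x 4 (z) mm; top face 4 mm above the counter. Its x points roughly away from the robot (yaw within 0.3).
- tray_floor (a point): Centre of the inner floor of the shallow open steel tray, fixed to the counter, outside 210 (its x) x 130 (y) x 16 (z) mm, walls and floor 4 mm; inner floor 4 mm above the counter. The lid lying in it, bar up, has its bar centre 20 mm above this floor. Its x points roughly away from the robot (yaw within 0.3).
- soap: Bystander: white bar of soap, 85 x 55 x 28 mm; origin at the centre of its underside. Leave alone.
- pin_a: Bystander: wooden clothes peg, 74 x 14 x 10 mm; origin at the centre of its underside. Leave alone.
- pin_b: Bystander: second wooden clothes peg, 74 x 14 x 10 mm; origin at the centre of its underside. Leave alone.
- tin: Bystander: round lidded metal tin, diameter 80, not the dish, 54 high mm; origin at the centre of its underside. Leave alone.
- scoop: Bystander: white measuring cup, diameter 60, 45 high mm; origin at the centre of its underside. Leave alone.
- brush: Bystander: wooden-handled brush lying flat. Leave alone.
There are look-alikes about, which are no part of the job. What is shaped like the part that bears dish_mid but pink or red is not meant.

How it is judged:
By the outcome, as a careful person would: the job done as asked, in the order asked, and still so for the second after the job is handed in, with the robot touching nothing.
It also fails if it takes over 70 s, if anything falls off the work surface, if the arm or the gripper's body presses on something with over 40 N, if the wrist force passes 120 N, or if a joint passes its speed limit or range.

## Working session

There is one attempt and no reset: what is moved stays moved. The work goes in short steps, Python scripts to look and compute and a tool call to move; the robot and the scene stay as the last step left them, time stands still between calls to the robot, and variables do not carry over. Pictures are saved under pics/ and viewed, and the job is handed in when it is done.

Besides the shell and the picture viewer there is one more tool, called after "Emit:" as a command line: name --argument value ..., lists and objects as JSON in quotes. jog_arm: Moves the arm, as the interface text tells. Its arguments: {"type":"object","properties":{"translation":{"type":"array","items":{"type":"array","items":{"type":"number","minimum":-1,"maximum":1}}},"angular":{"type":"array","items":{"type":"array","items":{"type":"number","minimum":-1,"maximum":1}}},"grip":{"type":"array","items":{"type":"number"}},"squeeze":{"type":"number"}},"required":["translation","angular","grip"]}

```bash
mkdir -p pics; ls
cat > h.py <<'E'
import numpy as np,cv2
from workcell import r
def cam(n):
    c=r.camera_info(n); f=200/np.tan(np.radians(c['vfov'])/2)
    K=np.array([[f,0,c['cx']],[0,f,c['cy']],[0,0,1.]]); R=cv2.Rodrigues(np.array(c['rvec'],float))[0]
    return K,np.array(c['dist'],float),R,np.array(c['tvec'],float)
def ray(n,uv):
    K,d,R,t=cam(n); p=cv2.undistortPoints(np.array([[uv]],float),K,d)[0,0]
    return -R.T@t, R.T@np.array([p[0],p[1],1])
def onz(n,uv,z):
    o,d=ray(n,uv); return o+d*(z-o[2])/d[2]
def proj(n,P):
    K,d,R,t=cam(n); return cv2.projectPoints(np.array(P,float).reshape(-1,1,3),cv2.Rodrigues(R)[0],t,K,d)[0][:,0]
def tri(a,ua,b,ub):
    o1,d1=ray(a,ua);o2,d2=ray(b,ub)
    A=np.stack([d1,-d2],1); s=np.linalg.lstsq(A,o2-o1,rcond=None)[0]
    p,q=o1+s[0]*d1,o2+s[1]*d2
    return (p+q)/2,np.linalg.norm(p-q)
def save(n,f):
    im=r.grab_frame(n); cv2.imwrite('pics/'+f,im[:,:,::-1]); return im
E
python3 - <<'E'
from h import *
np.set_printoptions(precision=4,suppress=True)
for n in('top','side'):
    save(n,n+'0.png'); c=r.camera_info(n); print(n,c['vfov'],c['dist'],ray(n,(320,200)))
print(r.read_state())
E
```

```text
pics
top 43.686143773961824 [0.0157 0.     0.     0.     0.    ] (array([ 0.3456, -0.0343,  1.3886]), array([ 0.1336,  0.0087, -0.991 ]))
side 42.62809113304092 [0.0546 0.     0.     0.     0.    ] (array([ 0.0439, -1.0541,  0.7421]), array([ 0.3753,  0.7742, -0.5106]))
{'time': 0.1, 'q': array([ 1.139 ,  0.0874,  0.1752,  1.6598, -0.    ,  1.5708]), 'qvel': array([ 0.0003, -0.0023,  0.0015, -0.0007, -0.0008,  0.0001]), 'tau': array([  0.001 , -52.1559,  46.5653,   0.016 ,   0.    ,   0.    ]), 'tcp_pos': array([0.2301, 0.4993, 0.2307]), 'tcp_rot': array([ 0.2142,  0.9768, -0.0006, -0.0001]), 'wrist_force': array([-0.4207, -0.8232, -0.4145]), 'moment': array([0.0192, 0.0028, 0.0694]), 'finger_gap': 1.0011921372222696}
```

View pics/top0.png

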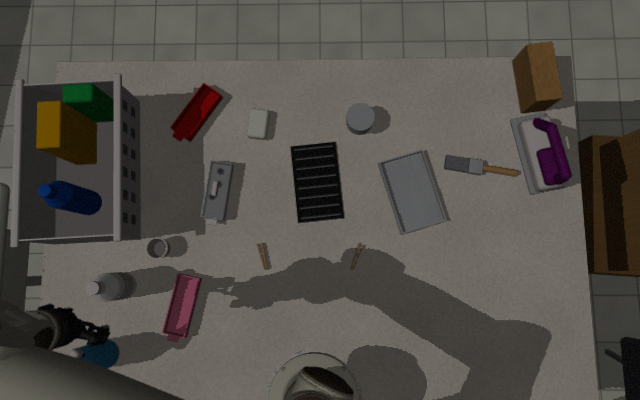

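View pics/side0.png

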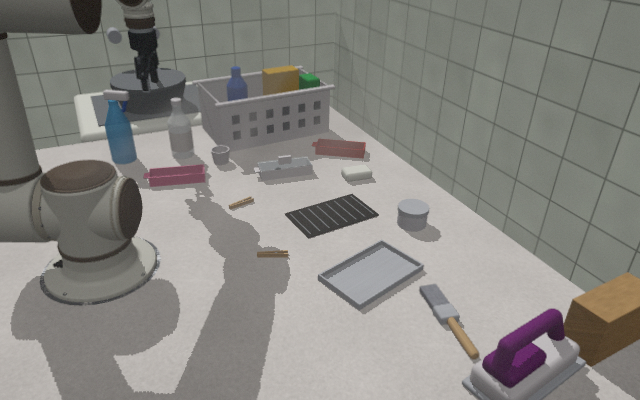

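Run:
```python
from h import *
np.set_printoptions(precision=4,suppress=True)
for n in('top','side'):
  for q in('dish_mid','lid_bar','mat_top','tray_floor','nut1_mid','lid_seam'):
    for d in r.cut_out(n,q):
        print(n,q,round(d['conf'],2),d['position'],None if d.get('mask') is None else d['mask'].sum())
```

```text
top dish_mid 0.91 [180.6, 310.0] 1615
top dish_mid 0.7 [196.2, 113.6] 1457
top dish_mid 0.54 [216.9, 218.1] 109
top lid_bar 0.78 [215.8, 190.5] 1290
top mat_top 0.6 [315.2, 180.2] 3475
top tray_floor 0.6 [411.2, 191.9] 3582
top lid_seam 0.59 [214.7, 189.0] 1232
side dish_mid 0.61 [176.9, 173.3] 1056
side dish_mid 0.57 [284.7, 175.3] 511
side dish_mid 0.57 [338.5, 147.4] 778
side lid_bar 0.61 [283.6, 164.7] 589
side mat_top 0.59 [327.4, 216.1] 2197
side tray_floor 0.93 [370.3, 272.3] 3853
side nut1_mid 0.28 [445.9, 316.7] 1330
side lid_seam 0.56 [282.4, 160.9] 585
side lid_seam 0.51 [330.1, 213.6] 2176
side lid_seam 0.36 [242.1, 202.8] 151
```

Three things are dish-shaped in the top view: (181,310) pink, (196,113) red, and (216,190) white/clear with a grip bar. The white one fits the description. I'll confirm it in an enlarged crop.

Run:
```python
from h import *
np.set_printoptions(precision=4,suppress=True)
a=cv2.imread('pics/top0.png')[145:235,185:255]; b=cv2.imread('pics/side0.png')[140:190,245:325]
a=cv2.resize(a,None,fx=6,fy=6,interpolation=cv2.INTER_CUBIC);b=cv2.resize(b,None,fx=4.7,fy=4.7,interpolation=cv2.INTER_CUBIC)
o=np.zeros((540,800,3),np.uint8);o[:a.shape[0],:420]=a; b=b[:, :376];o[:b.shape[0],422:422+b.shape[1]]=b
cv2.imwrite('pics/crop0.png',o)
for q,z in(('lid_bar',.034),('mat_top',.004),('tray_floor',.016)):
    m=r.cut_out('top',q)
    r.grab_frame('top')
    m=r.cut_out('top',q)[0]['mask'].astype(np.uint8)
    n,l,s,c=cv2.connectedComponentsWithStats(m); k=1+np.argmax(s[1:,4]); ys,xs=np.nonzero(l==k)
    P=np.array([onz('top',(x,y),z)[:2] for x,y in zip(xs,ys)])
    (cx,cy),wh,an=cv2.minAreaRect((P*1000).astype(np.float32)); print(q,cx,cy,wh,an,P.mean(0))
```

```text
lid_bar 559.8787841796875 262.3584899902344 (62.485782623291016, 160.26524353027344) 81.8368148803711 [0.5587 0.2624]Traceback (most recent call last):
  File "<stdin>", line 12, in <module>
  File "h.py", line 11, in onz
    o,d=ray(n,uv); return o+d*(z-o[2])/d[2]
        ~~~^^^^^^
  File "h.py", line 8, in ray
    K,d,R,t=cam(n); p=cv2.undistortPoints(np.array([[uv]],float),K,d)[0,0]
            ~~~^^^
  File "h.py", line 4, in cam
    c=r.camera_info(n); f=200/np.tan(np.radians(c['vfov'])/2)
ValueError: time passes only in moves, steps and waits
```

View pics/crop0.png

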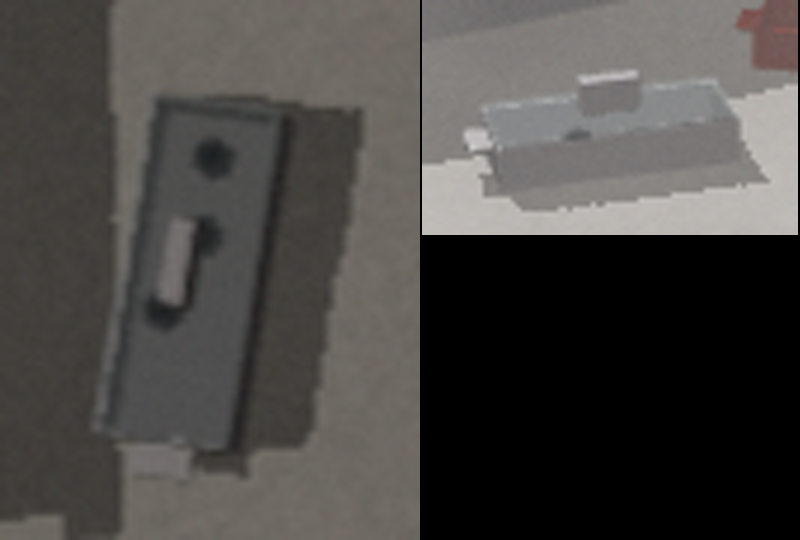

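The crop shows the white dish with a clear lid and a grip bar. The tab is at the near end (top view ~(212,221)), and three dark nuts show through the lid at about (220,171), (219,184) and (212,197). It's the one meant.

```bash
sed -i 's/^def cam(n):/import functools\n@functools.lru_cache(None)\ndef cam(n):/' h.py
python3 - <<'E'
from h import *
np.set_printoptions(precision=4,suppress=True)
M={}
for n in('top','side'):
  im=r.grab_frame(n); M[n]={'im':im}
  for q in('lid_bar','mat_top','tray_floor'):
    d=r.cut_out(n,q)
    if d: M[n][q]=d[0]['mask']
import pickle; pickle.dump(M,open('m0.pkl','wb'))
for n in('top','side'):
 for q,z in(('lid_bar',.034),('mat_top',.004),('tray_floor',.016)):
    if q not in M[n]: continue
    m=M[n][q].astype(np.uint8)
    k0,l,s,c=cv2.connectedComponentsWithStats(m); k=1+np.argmax(s[1:,4]); 
    ys,xs=np.nonzero(l==k)
    P=np.array([onz(n,(x,y),z)[:2] for x,y in zip(xs,ys)])
    rr=cv2.minAreaRect((P*1000).astype(np.float32)); print(n,q,rr,P.mean(0))
print(r.read_state()['time'])
E
```

```text
top lid_bar ((559.6683349609375, 262.4610290527344), (63.014991760253906, 159.08956909179688), 82.11092376708984) [0.5587 0.263 ]
top mat_top ((585.025634765625, -15.304100036621094), (221.8045196533203, 134.20315551757812), 4.846739768981934) [ 0.5832 -0.0147]
top tray_floor ((551.2642211914062, -276.53875732421875), (212.4298095703125, 133.7209014892578), 15.681034088134766) [ 0.552  -0.2757]
side lid_bar ((559.3613891601562, 273.23284912109375), (93.30072021484375, 162.79052734375), 82.31925964355469) [0.558  0.2649]
side mat_top ((584.033935546875, -12.738731384277344), (221.4685821533203, 138.43115234375), 6.4457526206970215) [ 0.5805 -0.0164]
side tray_floor ((548.92431640625, -282.2608642578125), (223.20040893554688, 140.7379913330078), 16.624706268310547) [ 0.5439 -0.2867]
1.4
```

```bash
cat >> h.py <<'E'
def box(c,yaw,L,W,z):
    R=np.array([[np.cos(yaw),-np.sin(yaw)],[np.sin(yaw),np.cos(yaw)]])
    q=np.array([[1,1],[1,-1],[-1,-1],[-1,1]])*[L/2,W/2]
    return np.c_[q@R.T+c,np.full(4,z)]
def overlay(n,im,polys,f,crop,s):
    x0,y0,x1,y1=crop
    o=cv2.resize(im[y0:y1,x0:x1,::-1],None,fx=s,fy=s,interpolation=cv2.INTER_CUBIC)
    for i,p in enumerate(polys):
        u=proj(n,p); u=((u-[x0,y0]+.5)*s)
        cv2.polylines(o,[np.round(u*8).astype(int)],True,[(0,255,0),(0,0,255),(255,255,0)][i%3],1,cv2.LINE_AA,3)
    cv2.imwrite('pics/'+f,o); return o
E
python3 - <<'E'
from h import *
import pickle; M=pickle.load(open('m0.pkl','rb'))
d=np.radians
pol=[box((.5595,.2625),d(-7.9),.16,.062,.034),box((.5595,.2625),d(-7.9),.04,.012,.058),box((.5595,.2625),d(-7.9),.16,.062,.0),
 box((.584,-.0145),d(5.2),.22,.13,.004),box((.551,-.277),d(15.8),.21,.13,.016),box((.551,-.277),d(15.8),.202,.122,.004)]
a=overlay('top',M['top']['im'],pol,'o_top.png',(190,130,460,245),2.95)
b=overlay('side',M['side']['im'],pol,'o_side.png',(240,140,440,315),3)
E
```

```text
(no output)
```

View pics/o_top.png

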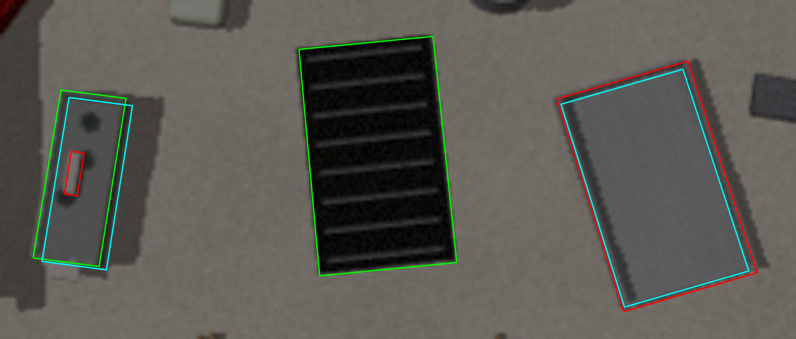

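View pics/o_side.png

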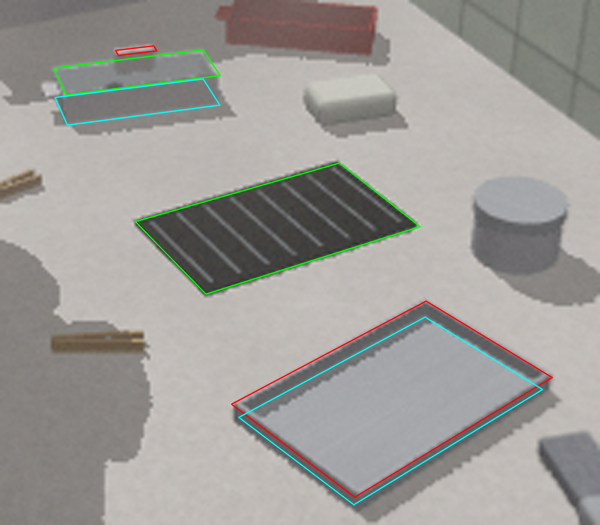

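Overlays fit in both views: dish (0.5595, 0.2625) yaw -7.9°, mat (0.584, -0.0145) yaw 5.2°, tray (0.551, -0.277) yaw 15.8°. Next is the approach.

```bash
cat >> h.py <<'E'
from scipy.spatial.transform import Rotation as Ro
def down(yaw_deg,tilt=0):
    # tool y along dish y; z down; tool x = -dish x ; tilt about tool y
    a=np.radians(yaw_deg); y=np.array([-np.sin(a),np.cos(a),0]); z=np.array([0,0,-1.]); x=np.cross(y,z)
    return Ro.from_matrix(np.stack([x,y,z],1))*Ro.from_rotvec([0,np.radians(-tilt),0])
def plan(p,Rt):
    s=r.read_state(); R=Ro.from_quat(s['tcp_rot']); 
    w=np.degrees((R.inv()*Rt).as_rotvec())/10; v=np.array(p)-s['tcp_pos']
    print('t',round(s['time'],2),'pos',s['tcp_pos'].round(4),'gap',round(s['finger_gap']*85.4,1),'F',s['wrist_force'].round(2),'q',s['q'].round(2))
    print(' turn units total',w.round(3)); print(' shift(old axes)',(R.inv().apply(v)/.4).round(4),' shift(after turn)',(Rt.inv().apply(v)/.4).round(4))
E
python3 -c "
from h import *
plan((.5595,.2625,.12),down(-7.9))"
```

```text
t 1.4 pos [0.2302 0.4995 0.2313] gap 85.2 F [0.23 0.13 0.53] q [ 1.14  0.09  0.18  1.66 -0.    1.57]
 turn units total [ 0.     0.    -1.684]
 shift(old axes) [-0.9957 -0.1936  0.2783]  shift(after turn) [-0.8969 -0.4737  0.2783]
```

Run:
```python
from h import *
np.set_printoptions(precision=3,suppress=True)
for u in((181,152),):print('white bottle base side',onz('side',u,0))
for u in((122,160),):print('blue bottle base',onz('side',u,0))
print('cup base',onz('side',(221,163),0))
o,d=ray('side',(176,101));
for z in (.1,.15,.2,.25):print('white cap',onz('side',(176,101),z),onz('top',(93,289),z))
for z in (.1,.15,.2,.25):print('blue cap',onz('side',(117,95),z))
```

```text
white bottle base side [0.297 0.54  0.   ]
blue bottle base [0.111 0.554 0.   ]
cup base [0.397 0.409 0.   ]
white cap [0.339 0.753 0.1  ] [0.295 0.557 0.1  ]
white cap [0.316 0.613 0.15 ] [0.297 0.534 0.15 ]
white cap [0.293 0.472 0.2  ] [0.299 0.511 0.2  ]
white cap [0.27  0.331 0.25 ] [0.301 0.488 0.25 ]
blue cap [0.155 0.896 0.1  ]
blue cap [0.146 0.745 0.15 ]
blue cap [0.137 0.593 0.2  ]
blue cap [0.129 0.441 0.25 ]
```

White bottle stands at about (0.298, 0.52), ~0.185 high, so I'll step away from it in -y first.

Emit:
jog_arm --translation '[[-0.042,-0.091,0],[-0.042,-0.091,0],[-0.042,-0.091,0],[-0.042,-0.091,0],[0,0,0],[0,0,0],[0,0,0]]' --angular '[[0,0,0],[0,0,0],[0,0,0],[0,0,0],[0,0,-0.842],[0,0,-0.842],[0,0,0]]' --grip '[85.4,85.4,85.4,85.4,85.4,85.4,85.4]'

```text
time: 2.28
tcp_pos: [0.2303, 0.3391, 0.2315]
tcp_rot: [0.069, 0.998, 0.0, 0.0]
wrist_force: [-0.2, 0.6, -0.3]
finger_gap: 0.999
```

```bash
python3 -c "
from h import *
plan((.5595,.2625,.10),down(-7.9))"
```

```text
t 2.27 pos [0.2303 0.3391 0.2315] gap 85.3 F [-0.23  0.63 -0.3 ] q [ 0.97 -0.25 -0.13  1.68 -0.    1.11]
 turn units total [ 0.002  0.001 -0.006]
 shift(old axes) [-0.8415 -0.0757  0.3288]  shift(after turn) [-0.8415 -0.0766  0.3287]
```

Emit:
jog_arm --translation '[[-0.0935,-0.0085,0.0365],[-0.0935,-0.0085,0.0365],[-0.0935,-0.0085,0.0365],[-0.0935,-0.0085,0.0365],[-0.0935,-0.0085,0.0365],[-0.0935,-0.0085,0.0365],[-0.0935,-0.0085,0.0365],[-0.0935,-0.0085,0.0365],[-0.0935,-0.0085,0.0365],[0,0,0],[0,0,0]]' --angular '[[0,0,0],[0,0,0],[0,0,0],[0,0,0],[0,0,0],[0,0,0],[0,0,0],[0,0,0],[0,0,0],[0,0,0],[0,0,0]]' --grip '[85.4,85.4,85.4,85.4,85.4,85.4,85.4,85.4,85.4,85.4,85.4]'

```text
time: 3.65
tcp_pos: [0.5591, 0.2627, 0.0997]
tcp_rot: [0.07, 0.998, -0.0, -0.0]
wrist_force: [-0.1, 0.2, 0.1]
finger_gap: 1.003
```

```bash
python3 -c "
from h import *
plan((.5595,.2625,.009),down(-7.9))
im=save('side','s1.png');o=cv2.resize(im[100:220,200:400,::-1],None,fx=4,fy=4);cv2.imwrite('pics/s1c.png',o)"
```

```text
t 3.65 pos [0.5591 0.2627 0.0997] gap 85.6 F [-0.09  0.25  0.1 ] q [0.44 0.24 0.09 1.43 0.   0.58]
 turn units total [-0.002 -0.005 -0.012]
 shift(old axes) [-1.100e-03 -2.000e-04  2.267e-01]  shift(after turn) [-1.000e-03 -2.000e-04  2.267e-01]
```

View pics/s1c.png

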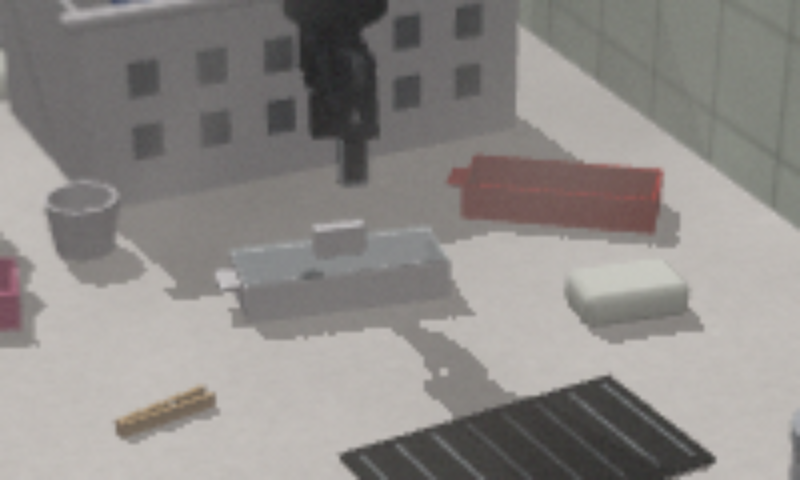

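The open gripper hangs straight over the dish, with nothing between. Descending and closing.

Emit:
jog_arm --translation '[[-0.001,0,0.045],[0,0,0.045],[0,0,0.045],[0,0,0.045],[0,0,0.03],[0,0,0.0165],[0,0,0],[0,0,0]]' --angular '[[0,0,0],[0,0,0],[0,0,0],[0,0,0],[0,0,0],[0,0,0],[0,0,0],[0,0,0]]' --grip '[85.4,85.4,85.4,85.4,85.4,85.4,85.4,85.4]'

```text
time: 4.7
tcp_pos: [0.5602, 0.2627, 0.0099]
tcp_rot: [0.069, 0.998, 0.0, 0.0]
wrist_force: [0.2, -0.1, 0.1]
finger_gap: 1.004
```

Emit:
jog_arm --translation '[[0,0,0],[0,0,0],[0,0,0],[0,0,0],[0,0,0],[0,0,0],[0,0,0],[0,0,0]]' --angular '[[0,0,0],[0,0,0],[0,0,0],[0,0,0],[0,0,0],[0,0,0],[0,0,0],[0,0,0]]' --grip '[75,70,66,62,58,56,56,56]' --squeeze 50

```text
time: 5.7
tcp_pos: [0.5602, 0.2628, 0.01]
tcp_rot: [0.069, 0.998, 0.0, 0.0]
wrist_force: [-1.2, 1.1, 5.0]
finger_gap: 0.711
```

```bash
python3 -c "
from h import *
plan((.5595,.2625,.15),down(-7.9))
im=save('side','s2.png');o=cv2.resize(im[100:220,200:400,::-1],None,fx=4,fy=4);cv2.imwrite('pics/s2c.png',o)"
```

```text
t 5.7 pos [0.5602 0.2628 0.01  ] gap 60.7 F [-1.24  1.06  4.99] q [ 0.44  0.27 -0.04  1.26  0.    0.58]
 turn units total [0.005 0.005 0.001]
 shift(old axes) [ 0.0013 -0.0008 -0.35  ]  shift(after turn) [ 0.0016 -0.001  -0.35  ]
```

View pics/s2c.png

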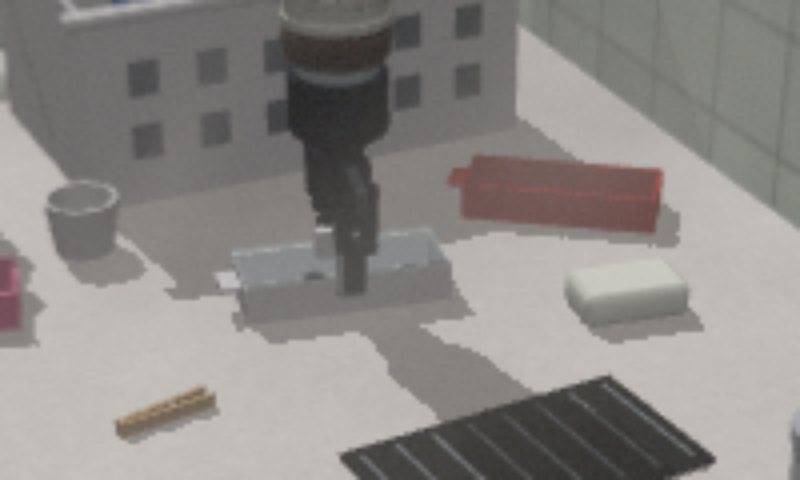

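Emit:
jog_arm --translation '[[0,0,-0.01],[0,0,-0.03],[0,0,-0.05],[0,0,-0.06],[0,0,-0.03],[0,0,0]]' --angular '[[0,0,0],[0,0,0],[0,0,0],[0,0,0],[0,0,0],[0,0,0]]' --grip '[50,50,50,50,50,50]' --squeeze 60

```text
time: 6.5
tcp_pos: [0.5605, 0.2628, 0.0827]
tcp_rot: [0.069, 0.998, 0.0, 0.001]
wrist_force: [-0.2, -0.5, -2.8]
finger_gap: 0.711
```

```bash
python3 -c "
from h import *
plan((.50,-.01,.25),down(5.2))
im=save('side','s3.png');o=cv2.resize(im[80:200,200:400,::-1],None,fx=4,fy=4);cv2.imwrite('pics/s3c.png',o)"
```

```text
t 6.5 pos [0.5605 0.2628 0.0827] gap 60.7 F [-0.22 -0.46 -2.78] q [ 0.44  0.24  0.07  1.39 -0.    0.58]
 turn units total [ 0.005  0.011 -1.31 ]
 shift(old axes) [ 0.0552 -0.6958 -0.4192]  shift(after turn) [ 0.2124 -0.6654 -0.4183]
```

View pics/s3c.png

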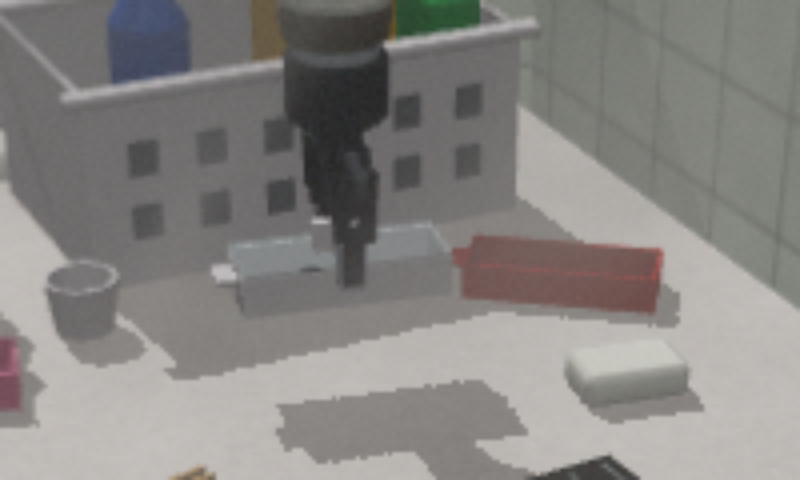

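The dish and lid lifted together, level, at about 2.8 N. Now over to the mat, clear of the counter.

Emit:
jog_arm --translation '[[0.003,-0.035,-0.023],[0.0055,-0.07,-0.042],[0.0055,-0.07,-0.042],[0.0055,-0.07,-0.042],[0.0055,-0.07,-0.042],[0.0055,-0.07,-0.042],[0.0055,-0.07,-0.042],[0.0055,-0.07,-0.042],[0.0055,-0.07,-0.042],[0.005,-0.07,-0.042],[0.003,-0.03,-0.02],[0,0,0]]' --angular '[[0,0,0],[0,0,-0.15],[0,0,-0.15],[0,0,-0.15],[0,0,-0.15],[0,0,-0.15],[0,0,-0.15],[0,0,-0.15],[0,0,-0.15],[0,0,-0.11],[0,0,0],[0,0,0]]' --grip '[50,50,50,50,50,50,50,50,50,50,50,50]'

```text
time: 8.05
tcp_pos: [0.5286, -0.0145, 0.2499]
tcp_rot: [-0.044, 0.999, 0.0, 0.0]
wrist_force: [-0.2, -0.3, -3.2]
finger_gap: 0.708
```

Emit:
jog_arm --translation '[[0,0,0],[0,0,0],[0,0,0],[0,0,0],[0,0,0],[0,0,0],[0,0,0],[0,0,0],[0,0,0]]' --angular '[[0,-0.4,0],[0,-0.6,0],[0,-0.6,0],[0,-0.6,0],[0,-0.6,0],[0,-0.6,0],[0,-0.6,0],[0,-0.4,0],[0,0,0]]' --grip '[50,50,50,50,50,50,50,50,50]'

```text
time: 9.18
tcp_pos: [0.5275, -0.0131, 0.2476]
tcp_rot: [-0.042, 0.927, 0.017, 0.373]
wrist_force: [-0.2, 0.6, -2.8]
finger_gap: 0.716
```

```bash
python3 -c "
from h import *
plan((.50,-.01,.25),down(5.2))
im=save('side','s4.png');im=save('top','t4.png')
"
```

```text
t 9.18 pos [ 0.5275 -0.0131  0.2476] gap 61.2 F [-0.2   0.65 -2.84] q [-0.09 -0.73 -0.64  0.91  0.13 -0.13]
 turn units total [6.000e-03 4.388e+00 2.000e-03]
 shift(old axes) [ 0.0446  0.014  -0.0512]  shift(after turn) [ 0.0677  0.014  -0.006 ]
```

View pics/s4.png

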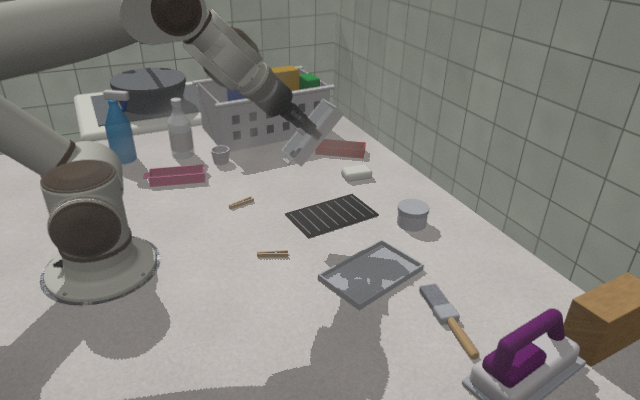

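View pics/t4.png

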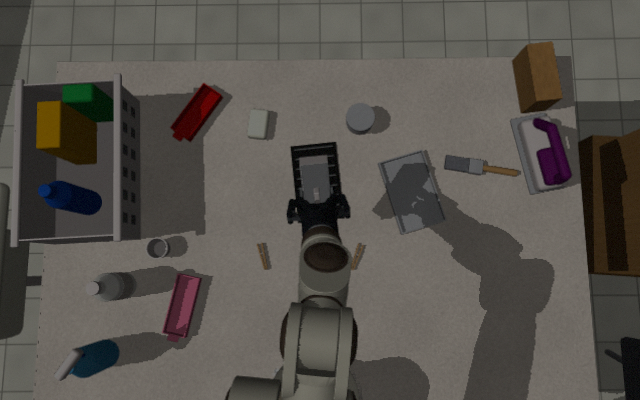

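```bash
python3 -c "
import cv2
o=cv2.resize(cv2.imread('pics/s4.png')[90:175,270:350],None,fx=7,fy=7,interpolation=cv2.INTER_CUBIC);cv2.imwrite('pics/s4c.png',o)"
```

```text
(no output)
```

View pics/s4c.png

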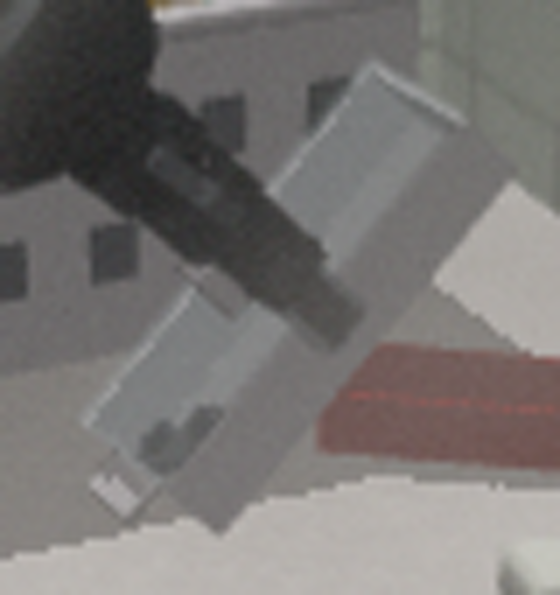

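Two nuts are visible by the tab at crop (160,450) and (205,425), and the third is hidden or behind. I'll move forward for joint margin, tilt further and wait.

Emit:
jog_arm --translation '[[-0.03,0,0.029],[-0.04,0,0.038],[-0.03,0,0.029],[0,0,0],[0,0,0],[0,0,0],[0,0,0],[0,0,0],[0,0,0],[0,0,0],[0,0,0]]' --angular '[[0,0,0],[0,0,0],[0,0,0],[0,-0.4,0],[0,-0.5,0],[0,-0.3,0],[0,0,0],[0,0,0],[0,0,0],[0,0,0],[0,0,0]]' --grip '[50,50,50,50,50,50,50,50,50,50,50]'

```text
time: 10.65
tcp_pos: [0.5841, -0.0088, 0.2499]
tcp_rot: [-0.04, 0.882, 0.021, 0.469]
wrist_force: [0.4, -0.0, -2.8]
finger_gap: 0.712
```

```bash
python3 -c "
from h import *
plan((.584,-.0145,.20),down(5.2))
im=save('side','s5.png');o=cv2.resize(im[90:175,280:360,::-1],None,fx=7,fy=7,interpolation=cv2.INTER_CUBIC);cv2.imwrite('pics/s5c.png',o)"
```

```text
t 10.65 pos [ 0.5841 -0.0088  0.2499] gap 60.8 F [ 0.35 -0.02 -2.84] q [-0.09 -0.76 -0.78  0.58  0.15 -0.1 ]
 turn units total [0.    5.598 0.   ]
 shift(old axes) [ 0.1042 -0.0142  0.0685]  shift(after turn) [ 0.0015 -0.0142  0.1247]
```

View pics/s5c.png

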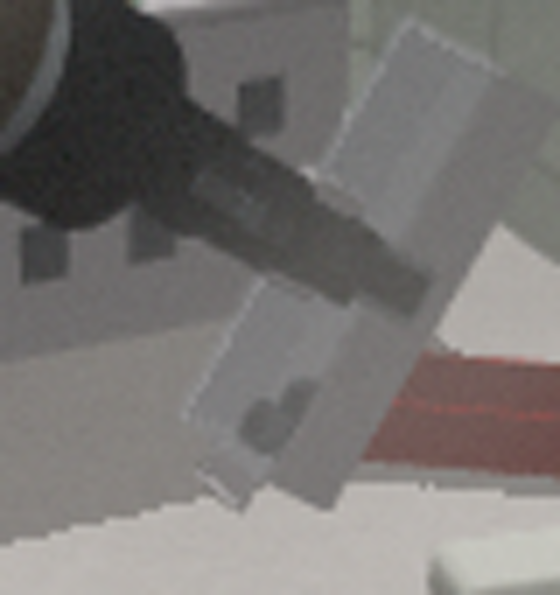

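Tilt is 56°, nuts at the tab end, lid on. Levelling and moving over the mat, then checking all three from above before setting down.

Emit:
jog_arm --translation '[[0,0,0],[0,0,0],[0,0,0],[0,0,0],[0,0,0],[0,0,0],[0,0,0],[0,0,0],[0,0,0],[0,0,0]]' --angular '[[0,0.4,0],[0,0.7,0],[0,0.7,0],[0,0.7,0],[0,0.7,0],[0,0.7,0],[0,0.7,0],[0,0.6,0],[0,0.4,0],[0,0,0]]' --grip '[50,50,50,50,50,50,50,50,50,50]'

```text
time: 11.95
tcp_pos: [0.5853, -0.0087, 0.2485]
tcp_rot: [-0.045, 0.999, 0.0, -0.001]
wrist_force: [-0.8, -0.3, -3.4]
finger_gap: 0.711
```

```bash
python3 -c "
from h import *
plan((.584,-.0145,.10),down(5.2))
a=save('side','s6.png');b=save('top','t6.png')
a=cv2.resize(a[90:175,270:370,::-1],(400,340),interpolation=cv2.INTER_CUBIC);b=cv2.resize(b[120:240,270:370,::-1],(400,480),interpolation=cv2.INTER_CUBIC)
o=np.zeros((480,800,3),np.uint8);o[:340,:400]=a;o[:,400:]=b;cv2.imwrite('pics/c6.png',o)"
```

```text
t 11.95 pos [ 0.5853 -0.0087  0.2485] gap 60.7 F [-0.78 -0.34 -3.38] q [-0.01  0.18  0.32  1.71  0.   -0.11]
 turn units total [ 0.001 -0.007  0.001]
 shift(old axes) [ 0.0041 -0.0142  0.3712]  shift(after turn) [ 0.0046 -0.0141  0.3712]
```

View pics/c6.png

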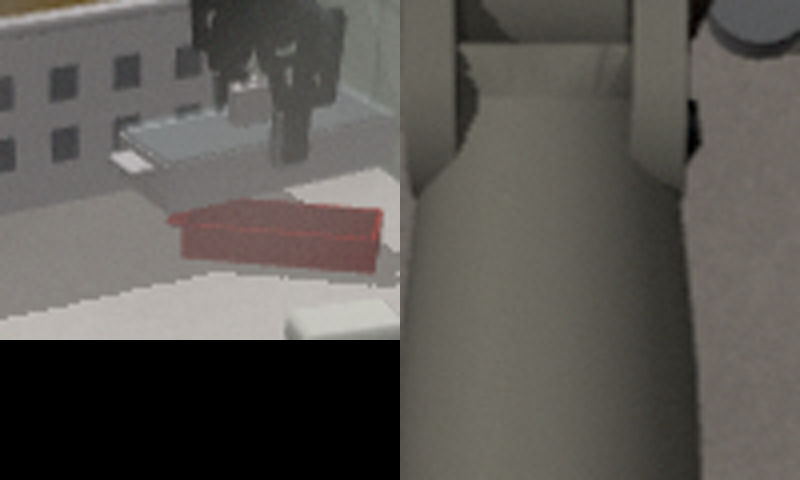

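Emit:
jog_arm --translation '[[0.0016,-0.0047,0.04],[0.0016,-0.0047,0.08],[0.0014,-0.0047,0.09],[0,0,0.09],[0,0,0.09],[0,0,0.07],[0,0,0.04],[0,0,0],[0,0,0]]' --angular '[[0,0,0],[0,0,0],[0,0,0],[0,0,0],[0,0,0],[0,0,0],[0,0,0],[0,0,0],[0,0,0]]' --grip '[50,50,50,50,50,50,50,50,50]'

```text
time: 13.18
tcp_pos: [0.5834, -0.0147, 0.0515]
tcp_rot: [-0.045, 0.999, -0.0, 0.001]
wrist_force: [0.1, 0.4, -1.5]
finger_gap: 0.709
```

```bash
python3 -c "
from h import *
plan((.584,-.0145,.015),down(5.2))
im=save('side','s7.png');d=np.radians(5.2);s=r.read_state()['tcp_pos'];c=s[:2];z=s[2]-.010
overlay('side',im,[box(c,d,.16,.062,z),box(c,d,.16,.062,z+.034),box((.584,-.0145),d,.22,.13,.004)],'s7c.png',(270,130,390,240),6)"
```

```text
t 13.18 pos [ 0.5834 -0.0147  0.0515] gap 60.6 F [ 0.15  0.36 -1.51] q [-0.03  0.17 -0.08  1.32  0.   -0.12]
 turn units total [-0.002  0.014 -0.   ]
 shift(old axes) [-0.0014  0.0003  0.0912]  shift(after turn) [-0.0016  0.0002  0.0912]
```

View pics/s7c.png

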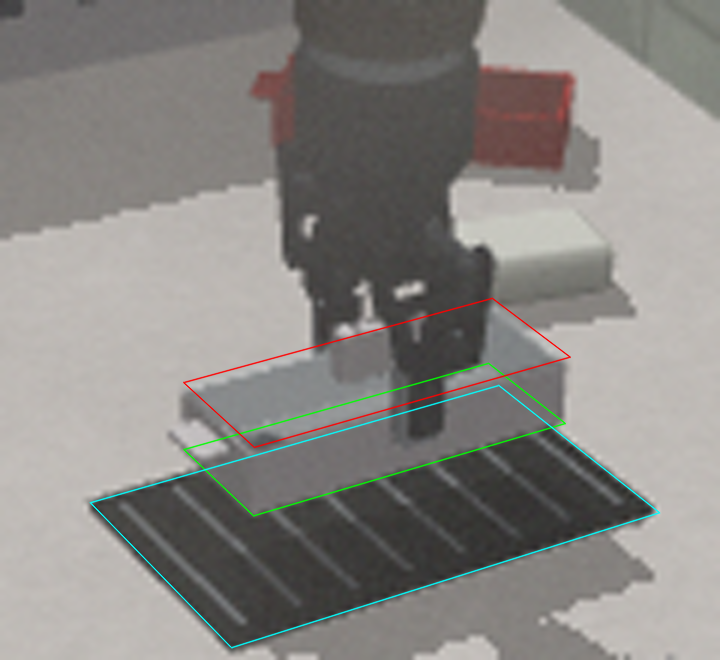

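The outline matches within ~1 px, with the dish nearly level. Lowering gently.

Emit:
jog_arm --translation '[[-0.0015,0,0.03],[0,0,0.025],[0,0,0.015],[0,0,0.006],[0,0,0.005],[0,0,0]]' --angular '[[0,0,0],[0,0,0],[0,0,0],[0,0,0],[0,0,0],[0,0,0]]' --grip '[50,50,50,50,50,50]'

```text
time: 13.98
tcp_pos: [0.5833, -0.0146, 0.0175]
tcp_rot: [-0.045, 0.999, -0.0, 0.0]
wrist_force: [-0.2, 0.6, -2.8]
finger_gap: 0.707
```

Emit:
jog_arm --translation '[[0,0,0.003],[0,0,0.003],[0,0,0]]' --angular '[[0,0,0],[0,0,0],[0,0,0]]' --grip '[50,50,50]'

```text
time: 14.35
tcp_pos: [0.5832, -0.0146, 0.015]
tcp_rot: [-0.045, 0.999, -0.0, -0.0]
wrist_force: [-0.0, 0.5, -1.5]
finger_gap: 0.708
```

Emit:
jog_arm --translation '[[0,0,0.002],[0,0,0.001],[0,0,0]]' --angular '[[0,0,0],[0,0,0],[0,0,0]]' --grip '[50,50,50]'

```text
time: 14.72
tcp_pos: [0.5833, -0.0146, 0.0141]
tcp_rot: [-0.045, 0.999, 0.0, 0.0]
wrist_force: [-1.5, -0.2, 0.2]
finger_gap: 0.711
```

Emit:
jog_arm --translation '[[0,0,0.001],[0,0,0],[0,0,0],[0,0,0],[0,0,0],[0,0,0],[0,0,0]]' --angular '[[0,0,0],[0,0,0],[0,0,0],[0,0,0],[0,0,0],[0,0,0],[0,0,0]]' --grip '[50,62,68,75,80,85.4,85.4]'

```text
time: 15.6
tcp_pos: [0.5833, -0.0145, 0.0134]
tcp_rot: [-0.045, 0.999, -0.0, 0.0]
wrist_force: [-0.0, 0.4, 0.2]
finger_gap: 1.0
```

Emit:
jog_arm --translation '[[0,0,-0.02],[0,0,-0.05],[0,0,-0.1],[0,0,-0.1],[0,0,-0.1],[0.06,0,-0.06],[0.12,0,0],[0.12,0,0],[0.12,0,0],[0.12,0,0],[0.05,0,0],[0,0,0]]' --angular '[[0,0,0],[0,0,0],[0,0,0],[0,0,0],[0,0,0],[0,0,0],[0,0,0],[0,0,0],[0,0,0],[0,0,0],[0,0,0],[0,0,0]]' --grip '[85.4,85.4,85.4,85.4,85.4,85.4,85.4,85.4,85.4,85.4,85.4,85.4]'

```text
time: 17.1
tcp_pos: [0.3478, -0.0361, 0.1865]
tcp_rot: [-0.045, 0.999, -0.0, 0.001]
wrist_force: [1.0, 0.6, 0.3]
finger_gap: 0.999
```

```bash
python3 -c "
from h import *
plan((.584,-.0145,.12),down(5.2))
a=save('side','s8.png');b=save('top','t8.png');d=np.radians(5.2);c=(.584,-.0145)
P=[box(c,d,.16,.062,.004),box(c,d,.16,.062,.038),box(c,d,.04,.012,.062)]
a=overlay('side',a,P,'x.png',(275,165,375,240),4);b=overlay('top',b,P,'x.png',(270,130,370,240),4)
o=np.zeros((440,800,3),np.uint8);o[:300,:400]=a;o[:,400:]=b;cv2.imwrite('pics/c8.png',o)"
```

```text
t 17.1 pos [ 0.3478 -0.0361  0.1865] gap 85.4 F [1.04 0.6  0.3 ] q [-0.1  -0.41 -0.34  1.63 -0.   -0.19]
 turn units total [-0.003  0.014 -0.003]
 shift(old axes) [-5.926e-01  5.000e-04  1.678e-01]  shift(after turn) [-5.930e-01  1.000e-04  1.663e-01]
```

View pics/c8.png

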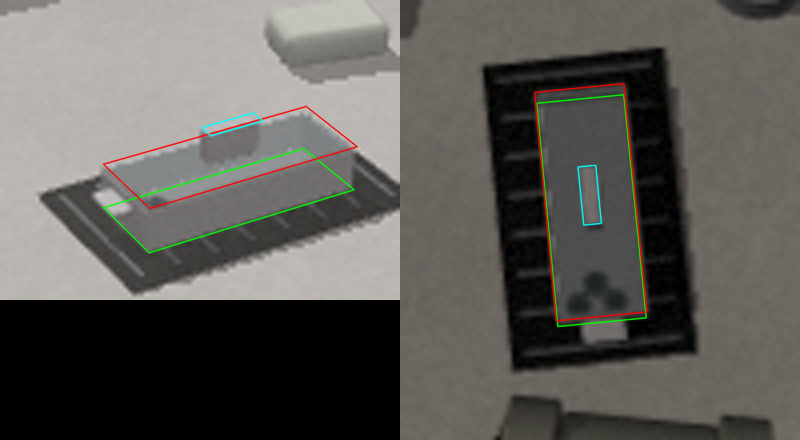

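All three nuts are gathered at the tab end (crop (577,302), (615,300), (596,282)). The lid is seated and the dish is level, centred on the mat within ~2 mm. Now the lid bar.

Emit:
jog_arm --translation '[[-0.03,0,0],[-0.08,0,0.02],[-0.1,0,0.03],[-0.1,0,0.03],[-0.1,0,0.03],[-0.1,0,0.03],[-0.06,0,0.027],[-0.02,0,0],[0,0,0],[0,0,0]]' --angular '[[0,0,0],[0,0,0],[0,0,0],[0,0,0],[0,0,0],[0,0,0],[0,0,0],[0,0,0],[0,0,0],[0,0,0]]' --grip '[60,50,45,45,45,45,45,45,45,45]' --squeeze 30

```text
time: 18.45
tcp_pos: [0.5831, -0.0146, 0.1192]
tcp_rot: [-0.045, 0.999, -0.0, 0.0]
wrist_force: [1.4, -1.0, -0.7]
finger_gap: 0.526
```

```bash
python3 -c "
from h import *
plan((.583,-.0145,.043),down(5.2))"
```

```text
t 18.45 pos [ 0.5831 -0.0146  0.1192] gap 45.0 F [ 1.42 -0.95 -0.72] q [-0.02  0.15  0.03  1.45 -0.   -0.12]
 turn units total [-0.001  0.003 -0.   ]
 shift(old axes) [0.0002 0.0003 0.1904]  shift(after turn) [1.000e-04 2.000e-04 1.904e-01]
```

Emit:
jog_arm --translation '[[0,0,0.03],[0,0,0.05],[0,0,0.05],[0,0,0.04],[0,0,0.02],[0,0,0],[0,0,0]]' --angular '[[0,0,0],[0,0,0],[0,0,0],[0,0,0],[0,0,0],[0,0,0],[0,0,0]]' --grip '[45,45,45,45,45,45,45]'

```text
time: 19.32
tcp_pos: [0.5837, -0.0146, 0.0434]
tcp_rot: [-0.045, 0.999, -0.0, 0.001]
wrist_force: [0.3, -0.9, 0.5]
finger_gap: 0.526
```

Emit:
jog_arm --translation '[[0,0,0],[0,0,0],[0,0,0],[0,0,0],[0,0,0],[0,0,0],[0,0,0],[0,0,0],[0,0,0],[0,0,0]]' --angular '[[0,0,0],[0,0,0],[0,0,0],[0,0,0],[0,0,0],[0,0,0],[0,0,0],[0,0,0],[0,0,0],[0,0,0]]' --grip '[40,35,30,25,20,15,11,8,6,6]'

```text
time: 20.58
tcp_pos: [0.5833, -0.0146, 0.0427]
tcp_rot: [-0.045, 0.999, -0.0, 0.0]
wrist_force: [-0.4, 0.3, 0.7]
finger_gap: 0.136
```

```bash
python3 -c "
from h import *
plan((.583,-.0145,.10),down(5.2))
im=save('side','s9.png');o=cv2.resize(im[140:240,270:390,::-1],None,fx=5,fy=5);cv2.imwrite('pics/s9c.png',o)"
```

```text
t 20.57 pos [ 0.5833 -0.0146  0.0427] gap 11.7 F [-0.35  0.33  0.71] q [-0.02  0.18 -0.09  1.3  -0.   -0.12]
 turn units total [-0.     0.001  0.   ]
 shift(old axes) [ 0.0008  0.0002 -0.1432]  shift(after turn) [ 0.0008  0.0002 -0.1432]
```

View pics/s9c.png

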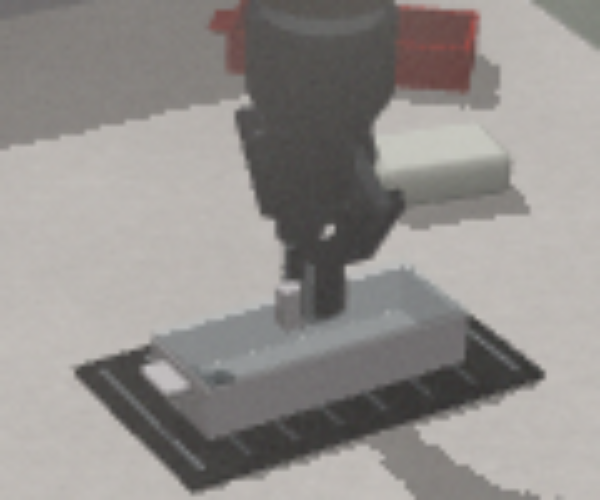

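The bar is held at 11.7 mm opening. Lifting straight up, slowly at first.

Emit:
jog_arm --translation '[[0,0,-0.006],[0,0,-0.012],[0,0,-0.02],[0,0,-0.05],[0,0,-0.08],[0,0,-0.08],[0,0,-0.05],[0,0,0]]' --angular '[[0,0,0],[0,0,0],[0,0,0],[0,0,0],[0,0,0],[0,0,0],[0,0,0],[0,0,0]]' --grip '[6,6,6,6,6,6,6,6]'

```text
time: 21.62
tcp_pos: [0.5841, -0.0146, 0.1639]
tcp_rot: [-0.045, 0.999, -0.0, 0.002]
wrist_force: [0.0, -0.6, -1.2]
finger_gap: 0.136
```

```bash
python3 -c "
from h import *
plan((.551,-.277,.16),down(15.8))
im=save('side','s10.png');o=cv2.resize(im[110:240,260:390,::-1],None,fx=4.5,fy=4.5);cv2.imwrite('pics/s10c.png',o)"
```

```text
t 21.62 pos [ 0.5841 -0.0146  0.1639] gap 11.6 F [ 0.01 -0.56 -1.24] q [-0.02  0.15  0.12  1.53 -0.   -0.12]
 turn units total [-0.004  0.019 -1.06 ]
 shift(old axes) [ 0.1419 -0.6459  0.0095]  shift(after turn) [ 0.2583 -0.6088  0.0098]
```

View pics/s10c.png

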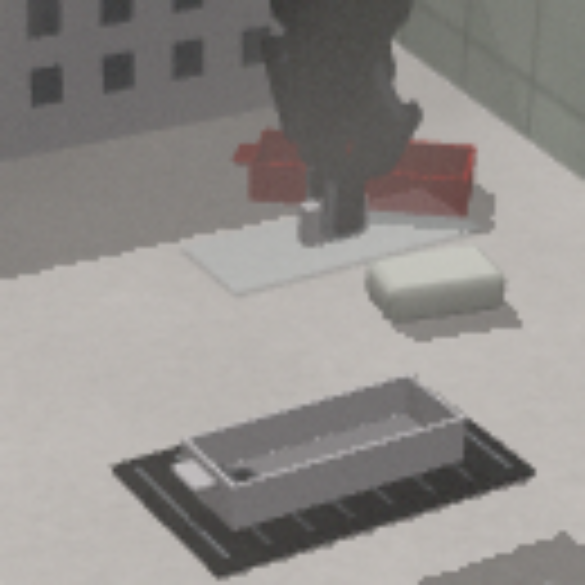

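The lid is off and level, and the dish stayed put. Over to the tray.

Emit:
jog_arm --translation '[[0.008,-0.036,0],[0.017,-0.08,0],[0.0195,-0.09,0],[0.0195,-0.09,0],[0.0195,-0.09,0],[0.0195,-0.09,0],[0.0195,-0.08,0],[0.013,-0.06,0],[0.006,-0.03,0.01],[0,0,0],[0,0,0],[0,0,0]]' --angular '[[0,0,0],[0,0,0],[0,0,0],[0,0,0],[0,0,0],[0,0,0],[0,0,0],[0,0,0],[0,0,-0.3],[0,0,-0.45],[0,0,-0.31],[0,0,0]]' --grip '[6,6,6,6,6,6,6,6,6,6,6,6]'

```text
time: 23.18
tcp_pos: [0.5495, -0.2776, 0.1567]
tcp_rot: [-0.137, 0.991, 0.0, -0.001]
wrist_force: [-0.1, -0.3, -1.2]
finger_gap: 0.133
```

```bash
python3 -c "
from h import *
plan((.551,-.277,.03),down(15.8))"
```

```text
t 23.18 pos [ 0.5495 -0.2776  0.1567] gap 11.3 F [-0.11 -0.27 -1.17] q [-0.47  0.23  0.2   1.54 -0.   -0.74]
 turn units total [ 0.006 -0.008 -0.006]
 shift(old axes) [-0.0046  0.      0.3167]  shift(after turn) [-0.0041  0.0004  0.3167]
```

Emit:
jog_arm --translation '[[-0.002,0,0.03],[-0.002,0,0.06],[0,0,0.07],[0,0,0.07],[0,0,0.05],[0,0,0.03],[0,0,0.015],[0,0,0],[0,0,0]]' --angular '[[0,0,0],[0,0,0],[0,0,0],[0,0,0],[0,0,0],[0,0,0],[0,0,0],[0,0,0],[0,0,0]]' --grip '[6,6,6,6,6,6,6,6,6]'

```text
time: 24.3
tcp_pos: [0.5523, -0.2768, 0.0288]
tcp_rot: [-0.137, 0.991, -0.0, 0.001]
wrist_force: [-0.4, -0.3, -1.4]
finger_gap: 0.135
```

```bash
python3 -c "
from h import *
plan((.551,-.277,.018),down(15.8))
im=save('side','s11.png');o=cv2.resize(im[190:320,300:440,::-1],None,fx=4.5,fy=4.5);cv2.imwrite('pics/s11c.png',o)"
```

```text
t 24.3 pos [ 0.5523 -0.2768  0.0288] gap 11.6 F [-0.38 -0.3  -1.38] q [-0.46  0.26 -0.02  1.29  0.   -0.74]
 turn units total [-0.005  0.006 -0.   ]
 shift(old axes) [0.0034 0.0005 0.027 ]  shift(after turn) [0.0034 0.0005 0.027 ]
```

View pics/s11c.png

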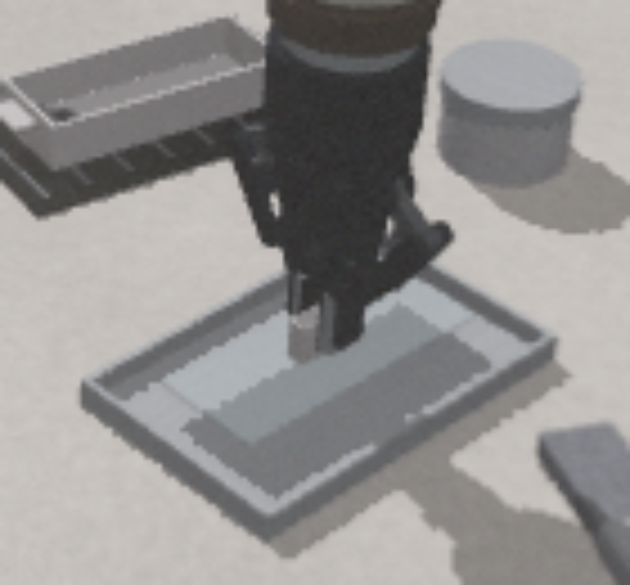

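The lid hangs just above the tray floor, well inside the walls. Lowering in small steps.

Emit:
jog_arm --translation '[[0.003,0,0.012],[0,0,0.008],[0,0,0.005],[0,0,0],[0,0,0]]' --angular '[[0,0,0],[0,0,0],[0,0,0],[0,0,0],[0,0,0]]' --grip '[6,6,6,6,6]'

```text
time: 24.98
tcp_pos: [0.5508, -0.2769, 0.0179]
tcp_rot: [-0.137, 0.991, -0.0, 0.0]
wrist_force: [0.6, 0.5, 0.4]
finger_gap: 0.13
```

Emit:
jog_arm --translation '[[0,0,0.0025],[0,0,0],[0,0,0]]' --angular '[[0,0,0],[0,0,0],[0,0,0]]' --grip '[6,6,6]'

```text
time: 25.35
tcp_pos: [0.5507, -0.2769, 0.0169]
tcp_rot: [-0.137, 0.991, -0.0, 0.0]
wrist_force: [-0.3, -0.1, -0.9]
finger_gap: 0.13
```

Emit:
jog_arm --translation '[[0,0,0.002],[0,0,0],[0,0,0]]' --angular '[[0,0,0],[0,0,0],[0,0,0]]' --grip '[6,6,6]'

```text
time: 25.72
tcp_pos: [0.5508, -0.277, 0.0167]
tcp_rot: [-0.137, 0.991, -0.0, 0.0]
wrist_force: [-2.7, 1.3, 6.1]
finger_gap: 0.129
```

Contact at 6 N. I'll ease off slightly and open.

Emit:
jog_arm --translation '[[0,0,-0.001],[0,0,0],[0,0,0],[0,0,0],[0,0,0],[0,0,0],[0,0,0]]' --angular '[[0,0,0],[0,0,0],[0,0,0],[0,0,0],[0,0,0],[0,0,0],[0,0,0]]' --grip '[6,10,13,18,25,32,35]'

```text
time: 26.6
tcp_pos: [0.5507, -0.2769, 0.0164]
tcp_rot: [-0.137, 0.991, -0.0, -0.0]
wrist_force: [-0.1, -0.4, -0.3]
finger_gap: 0.408
```

Emit:
jog_arm --translation '[[0,0,-0.02],[0,0,-0.05],[0,0,-0.1],[0,0,-0.1],[0,0,-0.1],[0.06,0,-0.06],[0.12,0,0],[0.12,0,0],[0.12,0,0],[0.12,0,0],[0.05,0,0],[0,0,0]]' --angular '[[0,0,0],[0,0,0],[0,0,0],[0,0,0],[0,0,0],[0,0,0],[0,0,0],[0,0,0],[0,0,0],[0,0,0],[0,0,0],[0,0,0]]' --grip '[35,35,35,35,35,35,35,35,35,35,35,35]'

```text
time: 28.1
tcp_pos: [0.3232, -0.3417, 0.1898]
tcp_rot: [-0.137, 0.991, -0.001, 0.001]
wrist_force: [0.8, 0.0, -0.7]
finger_gap: 0.407
```

```bash
python3 -c "
from h import *
a=save('side','s12.png');b=save('top','t12.png');d=np.radians(15.8);c=(.551,-.277)
P=[box(c,d,.16,.062,.012),box((.584,-.0145),np.radians(5.2),.16,.062,.034),box(c,d,.04,.012,.036)]
overlay('side',a,P,'c12s.png',(270,160,440,310),3.5);overlay('top',b,P,'c12t.png',(280,130,460,245),4.4)
s=r.read_state();print(s['time'],s['tcp_pos'])"
```

```text
28.2 [ 0.32434795 -0.34125515  0.18909639]
```

View pics/c12t.png

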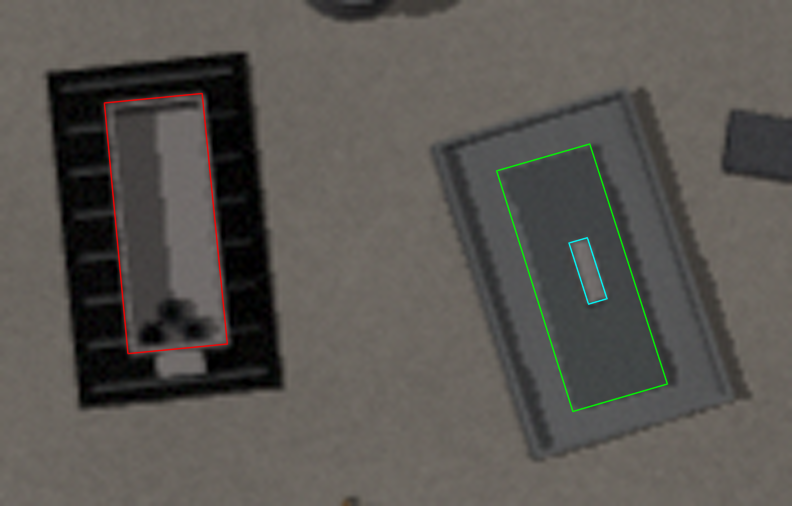

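View pics/c12s.png

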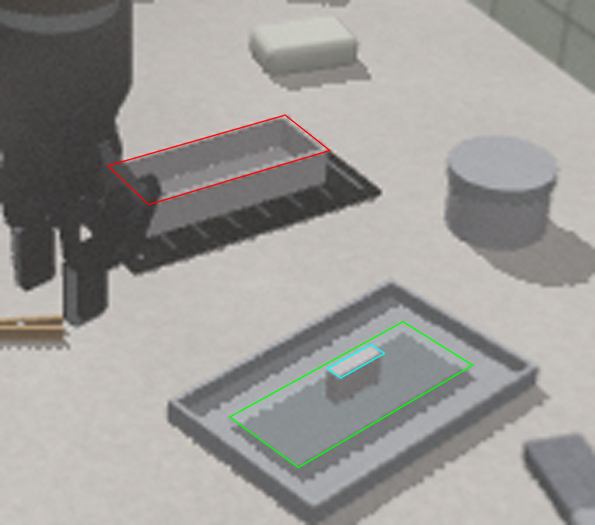

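View pics/t12.png

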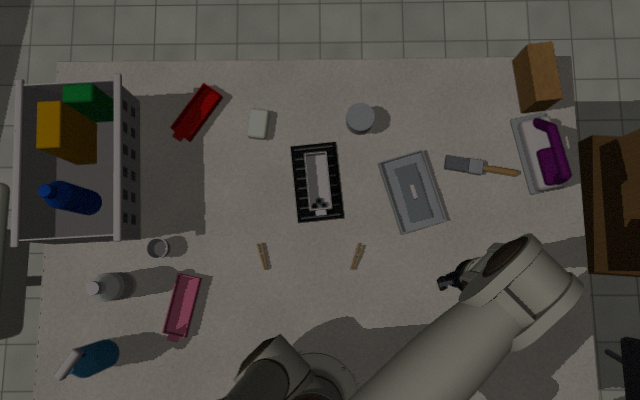

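All good: the dish is centred on the mat with three nuts at the tab end, the lid is flat and bar up in mid-tray, the bystanders haven't moved, and the arm is clear. Letting it settle, then handing in.

Emit:
jog_arm --translation '[[0,0,0],[0,0,0]]' --angular '[[0,0,0],[0,0,0]]' --grip '[35,35]'

```text
time: 28.45
tcp_pos: [0.3243, -0.3409, 0.1883]
tcp_rot: [-0.138, 0.99, 0.0, -0.0]
wrist_force: [-0.3, -0.1, 0.2]
finger_gap: 0.41
```

```bash
python3 -c "
from h import *
print(r.finish_job(), r.read_state()['time'])"
```

```text
the job is handed in; nothing more can be done
the job is handed in; nothing more can be done
```

The job is handed in, at about 28.5 s of the 70 s allowed. I pinched the dish and lid together at the seam, tilted the tab end down to about 56°, and set the dish down level on the mat. I then lifted the lid off by its bar and laid it in the tray.

**Before uncovering:** the top view showed all three nuts at the tab end, with the lid still seated. While the dish was tilted I could see only two nuts; the third was hidden from the side camera.

**Last pictures:**
- The dish is within about 2 mm of the mat's centre and lies lengthwise along it, with the three nuts at the tab end.
- The lid lies flat, bar up, in the middle of the tray, matching the planned outline to about a pixel.
- The bystanders look unmoved and the arm is clear.

The highest wrist force I read was about 6 N, when the lid touched the tray floor. No check failed.

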